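Stand a film panel from the covered slot rack on the light viewer

TASK

Lift the clear dust hood off the slotted rack by its red handle and set it down the same way up in the middle of the green mat. Then slide the yellow-framed film panel up out of its slanting slot by its top edge and stand it on its lower edge on the ledge of the grey light viewer, behind the small front lip, square and centred, leaning back against the lit face, and let go. Do not drop the hood or the panel, leave the blue-framed panel in its slot, and do not knock the other things on the cart.

Things in the scene. Friction and masses are not known exactly. Their poses are not given: they have to be found in the camera images.
- rack: White fixed rack, 124 mm wide (y), 70 mm high, open at both x ends; turned about z only. Origin at table level below the hood's centre. Base from x = -68 to +98 mm, 10 mm thick; two cheeks, 10 mm thick, at y = +-57 mm carry the hood at z = 70 mm.
- rack_slot (a point): Foot of the first of two parallel slots, on the rack's base (10 mm up); the other lies 69 mm farther along the rack's +x (60 mm square to the panels). Both lean 30 deg from vertical, tops toward the rack's -x. Slots are 9 mm wide; slim rails guide only the panels' side edges (outer 6 mm), to about 64 mm up the panel: its middle is free on both faces.
- hood: Loose clear plastic dust hood with red edges, 124 (x) x 120 (y) x 60 mm high, walls 4 mm, open below, about 0.22 kg. Origin at the centre of its lower rim, z up, x as the rack's. Lies loose on the rack's cheeks, rim 70 mm above the table. The panels stand up to 47 mm inside it: lift it straight up past 120 mm.
- hood_handle (a point): Middle of the red bar handle, 94 mm above the hood's rim, over its centre. The bar lies along the hood's y: 74 mm long, 14 mm wide (x), 12 mm high, on two posts at y = +-32 mm; 28 mm of room beneath it.
- panel_yellow: Yellow-framed rigid film panel, 6 mm thick (its x), 100 mm wide (its y), 120 mm tall (its z), about 0.11 kg. Origin at the centre of its lower edge; z runs up the panel. Starts in either slot, leaning 30 to 34 deg, top toward the rack's -x and about 117 mm above the table. Pull it along its own z; clear of the rails after 70 mm.
- panel_blue: Blue-framed panel of the same size and frame, in the other slot of the rack. Leave it.
- viewer: Fixed grey light viewer, 150 (x) x 120 (y) mm, 100 mm high, turned about z only; origin at table level under it. Its lit white face leans 25 deg from vertical, top toward the viewer's -x, and looks to +x and up. The face is 120 mm wide and 72 mm long up the slope: a panel standing on it sticks out 48 mm above.
- viewer_seat (a point): Where the centre of the panel's lower edge comes when it stands on the ledge against the lit face: 35 mm ahead (+x) of the viewer's origin, 31 mm up. The face passes 4 mm behind it, leaning 25 deg to -x. Ledge at z = 30 mm runs forward to a lip from x = 57 to 64 mm (viewer frame), top at z = 40 mm.
- mat: Green fixed mat, 180 x 180 x 2 mm, on the table. Origin at the centre of its underside.
- otoscope: Brass otoscope standing upright, 48 mm wide base, 151 mm high, loose; origin at the centre of its foot. Leave it.
- bottle: Amber bottle, 42 mm across, 130 mm high, loose; origin under it. Leave it.
- dish: White porcelain dish, 100 mm across, 30 mm high, loose; origin under it. Leave it.
- suction_tip: Steel Frazier suction tip lying flat, 165 mm long along its x, under 10 mm high, loose; origin at its middle. Leave it.
- spec_box0: Grey speculum box, 100 x 140 x 45 mm, the lower of two; origin under it. Leave it.
- spec_box1: Grey speculum box, 100 x 140 x 45 mm, on top of the other; origin under it. Leave it.
- swab_jar: Glass swab jar, 72 mm across, 100 mm high; origin under it. Leave it.
- shredder: Hand-cranked cast aluminium sharps shredder, fixed, 160 x 150 mm, 212 mm high; origin under it. Only in the way.
- charger: Black fixed charger, 140 x 100 mm, 80 mm high; origin under it. Only in the way.
Things that resemble listed ones, but are neither listed nor needed, are in the scene too. Leave any pink look-alike of the hood alone.

How it is judged:
By the outcome, as a careful person would: the job done as asked, in the order asked, and still so for the second after the job is handed in, with the robot touching nothing.
It also fails if it takes over 61 s, if anything falls off the work surface, if the arm or the gripper's body presses on something with over 40 N, if the wrist force passes 120 N, or if a joint passes its speed limit or range.

ROBOT

A 6-joint arm with a two-finger parallel gripper is mounted at the origin on the work surface. World frame = base frame: x ahead of the robot, y to its left, z up, the work surface at z = 0. Lengths are in m, angles in rad, forces in N, time in s.
With the tool pointing down it reaches from about 0.375 to 0.9 m from the base axis. Payload 3.1 kg.
Tool frame: the origin (TCP) lies at the very end of the fingers, on their centre line; the grasp point (between the pads) lies 19 mm behind it; z points along the fingers, y is the line along which they close (so a half turn about z gives the same grasp; the last joint's range is limited). The gripper opens to 85 mm and grips with 20 to 120 N. Pads are 22 mm wide; open, the fingers measure 114 mm over their backs; the gripper's body (76 mm by 85 mm) begins 54 mm behind the grasp point. The pads swing forward as they close: fully open they stand 13 mm farther back than shut.
Start: joints at [-1.486, 0.527, 1.433, -0, 1.181, -0.178], TCP at [0.163, -0.603, 0.231] pointing down, gripper open.
Joint ranges: [-3.08, 3.08], [-0.75, 2.2], [0.22, 2.44], [-1.43, 4.57], [0, 2.65], [-2.85, 2.85]. Speed limits (rad/s): [2.79, 2.79, 3.14, 3.14, 3.14, 3.14].

INTERFACE

Orientations are given as a unit quaternion [x, y, z, w].
In Python, from station import manip, vision gives the robot as it stands.
- The arm moves only by the tool drive_tool, never from a script. Its argument "deltas" is a list that holds one entry, the list of rows, each a list of 4 numbers: the shift along the tool's x, y, z in mm, then the turn about the tool's z in rad. A call has 1 to 5 rows; each row is the pose to reach, as a shift and turn from the pose commanded when the call began, along the tool's axes at that moment; what a row does not reach only later rows make up. A row lasts 1/12 s, in which the tool goes at most 41.7 mm and 7.16 degrees, less where a joint would pass 70% of its speed; a pose out of reach is approached as far as the arm can. A call with a gripper value outside its range is refused whole. "jaw" is the finger opening in mm, from 0 to 85.4, set as the call begins (left out, the last holds). The fingers move at their own pace and stop on an object; "force" is the grip in N (left out, the last holds). Time passes only in rows, so rows that repeat a pose let the fingers close. It gives the time, the measured TCP pose, the force, the opening and the grip force at its end, in the units of the state.
- manip.sense(): the state, without advancing time (a new reading comes with each control period).
- vision.snapshot(name): name is "side" or "top"; returns the picture (400x640x3 uint8, red, green, blue); there is no depth.
- vision.camera_model(name): a dict with "camera_matrix" (3x3 intrinsics, pixels), "rvec" (rotation vector, rad) and "tvec" (3), from world to camera coordinates, as OpenCV has them. Camera axes: x right, y down, z forward; pixel columns grow to the right and rows downward; lengths in m; the calibration is good to about 2 mm. A picture is of the moment at which its call begins. camera_model takes no time and is no camera call.
- manip.sign_off(): hands the job in; it is judged then, once.
The state is a dict: "t": time; "q": joint angles; "qd": joint speeds; "tau": joint torques, N m; "tcp_pos": TCP position; "tool_rot": TCP orientation; "force": force on the tool from outside, world axes, zero at the start; "ft_torque": the same for the moment, N m; "finger_gap": opening from 0.0 (shut) to 1.0 (fully open); "gripper_force": force on a finger pad.
Only numpy, scipy, OpenCV 4.12 (cv2) and the standard library are available. Lean on these libraries where they do the work, as an engineer would, in place of code of your own. Each camera call takes 0.05 s, during which the arm holds its last target. There are 200 camera calls.

## Working session

There is one attempt and no reset: what is moved stays moved. The work goes in short steps, Python scripts to look and compute and a tool call to move; the robot and the scene stay as the last step left them, time stands still between calls to the robot, and variables do not carry over. Pictures are saved under pics/ and viewed, at most 10 in all, crops included, and the job is handed in when it is done.

Besides the shell and the picture viewer there is one more tool, called after "Emit:" as name([rows], argument=value, ...), one row to a line, values as JSON. drive_tool: Moves the arm, as the interface text tells. Its arguments: {"type":"object","properties":{"deltas":{"type":"array"},"jaw":{"type":"number"},"force":{"type":"number"}},"required":["deltas"]}

```bash
ls; mkdir -p pics
cat > h.py <<'E'
import numpy as np, cv2
from station import manip, vision
from scipy.spatial.transform import Rotation as R
def cam(n):
    c=vision.camera_model(n); K=np.array(c["camera_matrix"]);r=np.array(c["rvec"],float);t=np.array(c["tvec"],float)
    return K,r,t
def ray(n,uv):
    K,r,t=cam(n);Rm=cv2.Rodrigues(r)[0]
    d=Rm.T@np.linalg.inv(K)@np.array([uv[0],uv[1],1.]);o=-Rm.T@t.ravel()
    return o,d/np.linalg.norm(d)
def onz(n,uv,z):
    o,d=ray(n,uv);return o+d*(z-o[2])/d[2]
def tri(a,b):
    o1,d1=ray('side',a);o2,d2=ray('top',b)
    A=np.stack([d1,-d2],1);s=np.linalg.lstsq(A,o2-o1,rcond=None)[0]
    p,q=o1+s[0]*d1,o2+s[1]*d2
    return (p+q)/2,np.linalg.norm(p-q)
def proj(n,P):
    K,r,t=cam(n);return cv2.projectPoints(np.array(P,float).reshape(-1,1,3),r,t,K,None)[0].reshape(-1,2)
def snap(n,f=None):
    im=vision.snapshot(n)
    if f: cv2.imwrite('pics/'+f,cv2.cvtColor(im,cv2.COLOR_RGB2BGR))
    return im
E
python3 - <<'E'
from h import *
for n in('side','top'):
    snap(n,n+'0.png'); o,d=ray(n,(320,200)); print(n,o.round(3),d.round(3),cam(n)[0][0,0])
s=manip.sense(); print(s['t'],s['tcp_pos'],s['tool_rot'],R.from_quat(s['tool_rot']).as_matrix().round(3))
E
```

```text
pics
side [0.198 1.042 1.135] [ 0.25  -0.706 -0.662] 462.90861918546113
top [ 0.479 -0.012  1.81 ] [ 0.039 -0.023 -0.999] 497.2752554235208
0.1 [ 0.1629448  -0.60272519  0.23041465] [ 9.91316059e-01  1.31497147e-01  5.66108711e-05 -9.84233293e-04] [[ 0.965  0.261 -0.   ]
 [ 0.261 -0.965  0.002]
 [ 0.    -0.002 -1.   ]]
```

View pics/side0.png

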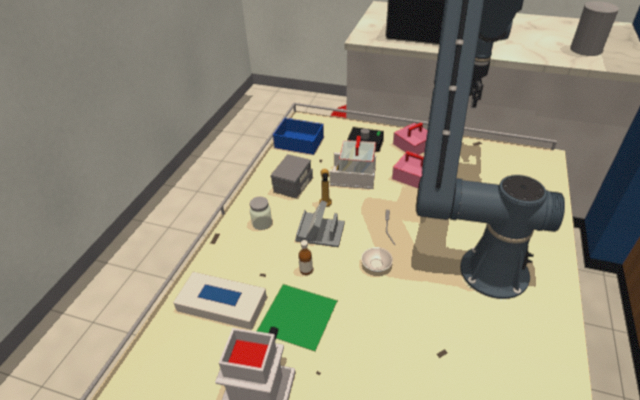

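View pics/top0.png

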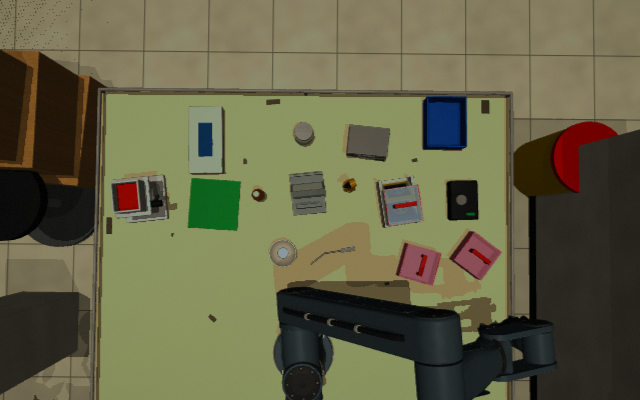

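Side view: the clear hood with red handle sits on the white rack at about (355,160), with two pink look-alikes at (412,135) and (410,168). The mat is at (298,316) and the viewer at (320,225). Top view: hood (403,203), pink ones (420,263) and (475,255), mat (214,204), viewer (308,193). The clear hood on the white rack fits the description, and I'll confirm it in one enlarged crop.

Run:
```python
from h import *
a=cv2.imread('pics/top0.png');b=cv2.imread('pics/side0.png')
z=lambda i,x,y,w,h,k:cv2.resize(i[y:y+h,x:x+w],(w*k,h*k),interpolation=cv2.INTER_CUBIC)
A=z(a,365,165,66,50+15,6); B=z(b,325,130,66,65,6)
cv2.imwrite('pics/rack.png',np.hstack([A,B]))
A=z(a,280,165,66,60,6); B=z(b,290,195,66,60,6)
cv2.imwrite('pics/viewer.png',np.hstack([A,B]))
# mat
for n,im in(('top',a),('side',b)):
    hsv=cv2.cvtColor(im,cv2.COLOR_BGR2HSV)
    m=cv2.inRange(hsv,(45,120,60),(75,255,255))
    c=max(cv2.findContours(m,0,2)[0],key=cv2.contourArea);r=cv2.minAreaRect(c)
    bx=cv2.boxPoints(r)
    M=cv2.moments(c);print(n,'mat',onz(n,(M['m10']/M['m00'],M['m01']/M['m00']),.002).round(4),cv2.contourArea(c))
    print([onz(n,p,.002)[:2].round(3) for p in cv2.approxPolyDP(c,6,True)[:,0]])
    # red handle
    m=cv2.inRange(hsv,(0,190,110),(5,255,255))|cv2.inRange(hsv,(175,190,110),(180,255,255))
    k,l,s,ce=cv2.connectedComponentsWithStats(m)
    print([(s[i].tolist(),ce[i].round(1).tolist()) for i in range(1,k) if s[i,4]>15])
```

```text
top mat [0.531  0.3335 0.002 ] 2365.5
[array([0.624, 0.418]), array([0.446, 0.425]), array([0.437, 0.251]), array([0.615, 0.239])]
[([554, 121, 64, 71, 1788], [576.4, 148.6]), ([117, 183, 22, 28, 486], [127.4, 196.5]), ([395, 202, 22, 6, 80], [405.3, 204.5]), ([473, 249, 18, 15, 77], [481.4, 256.4]), ([418, 255, 9, 21, 77], [422.3, 265.0])]
side mat [0.5286 0.3335 0.002 ] 2885.5
[array([0.613, 0.24 ]), array([0.622, 0.409]), array([0.584, 0.383]), array([0.565, 0.415]), array([0.452, 0.419]), array([0.443, 0.251])]
[([332, 112, 14, 5, 45], [338.8, 113.8]), ([409, 124, 13, 7, 28], [415.3, 126.4]), ([356, 136, 5, 13, 32], [357.8, 140.6]), ([407, 152, 16, 8, 45], [414.0, 155.2]), ([229, 341, 38, 26, 696], [247.9, 353.2])]
```

View pics/rack.png

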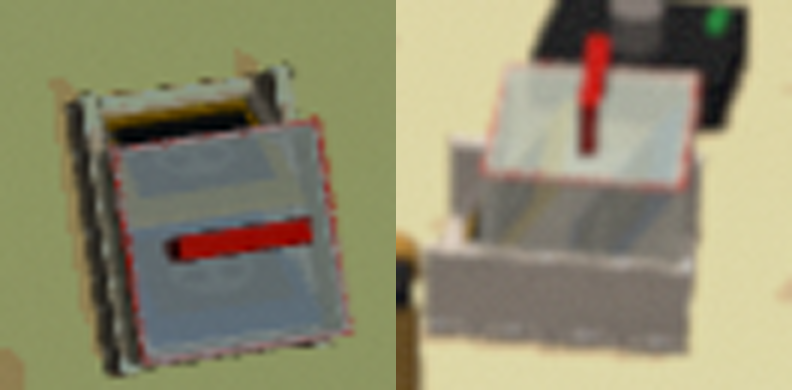

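View pics/viewer.png

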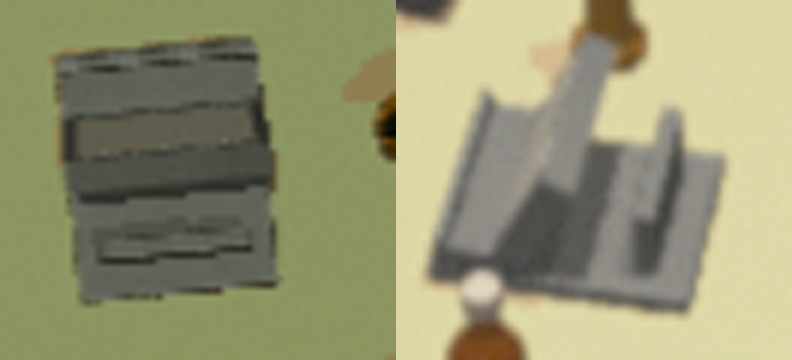

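Crop check: the left half shows a clear hood with a red bar handle on the white rack. The rack's longer free end, with a yellow frame edge at crop (180,115), is at the top, so rack +x is about world +x. The side crop shows the yellow strip left (+x slot) and the blue one right. The viewer crop shows the lit face looking towards world +x and the lip at the top of the picture. The tool only points down, so one yaw (closing line along rack x) serves for everything.

Run:
```python
from h import *
a=cv2.imread('pics/top0.png');hsv=cv2.cvtColor(a,cv2.COLOR_BGR2HSV).astype(int)
b,g,r=[a[...,i].astype(int) for i in range(3)]
def rect(pts,z):
    P=np.array([onz('top',p,z)[:2] for p in pts],np.float32)
    (c,s,an)=cv2.minAreaRect(P); return np.round(c,4),np.round(s,4),round(an,2)
# viewer
def comp(m,seed):
    k,l,s,ce=cv2.connectedComponentsWithStats(m.astype(np.uint8)); y,x=np.nonzero(l==l[seed[1],seed[0]]); return np.stack([x,y],1)
gray=(np.abs(r-b)<22)
for z in(.0,.02,.03):
    q=comp(gray,(308,208));print('viewer',z,len(q),rect(q,z),q.min(0),q.max(0))
for n,(x,y) in {'viewer':(308,205),'table':(340,220),'face':(308,186)}.items(): print(n,a[y,x])
# handle and hood
hm=(r>110)&(g<60)&(b<60); q=comp(hm,(405,204)); 
print('handle',len(q),rect(q,.170),onz('top',q.mean(0),.168))
red=(r-np.maximum(g,b)>35); box=np.zeros_like(red);box[180:230,378:426]=1
y,x=np.nonzero(red&box);q=np.stack([x,y],1);print('hood',len(q),rect(q,.13),rect(q,.12))
bs=cv2.imread('pics/side0.png');h=onz('top',(405.3,204.5),.168);print('handle in side',proj('side',[h]))
# rack outline: non table
d=np.abs(a.astype(int)-a[220,365].astype(int)).sum(2)
print('handle PCA')
y,x=np.nonzero(hm&box);P=np.array([onz('top',p,.17)[:2] for p in np.stack([x,y],1)]);u=np.linalg.svd(P-P.mean(0))[2][0];print(P.mean(0),np.degrees(np.arctan2(u[1],u[0])))
```

```text
viewer 0.0 1364 (array([ 0.5743, -0.008 ]), array([0.15  , 0.1233]), 6.27) [290 172] [325 214]
viewer 0.02 1364 (array([ 0.5732, -0.008 ]), array([0.1483, 0.1219]), 6.27) [290 172] [325 214]Traceback (most recent call last):
  File "<stdin>", line 12, in <module>
  File "<stdin>", line 5, in rect
  File "h.py", line 12, in onz
    o,d=ray(n,uv);return o+d*(z-o[2])/d[2]
        ~~~^^^^^^
  File "h.py", line 8, in ray
    K,r,t=cam(n);Rm=cv2.Rodrigues(r)[0]
          ~~~^^^
  File "h.py", line 5, in cam
    c=vision.camera_model(n); K=np.array(c["camera_matrix"]);r=np.array(c["rvec"],float);t=np.array(c["tvec"],float)
ValueError: time passes only in moves, steps and waits
```

```bash
python3 - <<'E'
s=open('h.py').read()
s=s.replace('def cam(n):\n','import functools\n@functools.lru_cache(None)\ndef cam(n):\n');open('h.py','w').write(s)
E
python3 - <<'E'
from h import *
a=cv2.imread('pics/top0.png')
b,g,r=[a[...,i].astype(int) for i in range(3)]
def rect(pts,z):
    P=np.array([onz('top',p,z)[:2] for p in pts],np.float32)
    (c,s,an)=cv2.minAreaRect(P); return np.round(c,4),np.round(s,4),round(an,2)
hm=(r>110)&(g<60)&(b<60); box=np.zeros_like(hm);box[180:230,378:426]=1
red=(r-np.maximum(g,b)>35)
y,x=np.nonzero(red&box);q=np.stack([x,y],1);print('hood',len(q),rect(q,.13),rect(q,.10))
h=onz('top',(405.3,204.5),.168);print('handle',h,'in side',proj('side',[h]))
y,x=np.nonzero(hm&box);P=np.array([onz('top',p,.17)[:2] for p in np.stack([x,y],1)]);u=np.linalg.svd(P-P.mean(0))[2][0];print(P.mean(0),np.degrees(np.arctan2(u[1],u[0])),np.ptp(P@u))
# cheeks (dark) outer line
y,x=np.nonzero((r>0)&box); 
print(manip.sense()['t'])
E
```

```text
hood 162 (array([ 0.5315, -0.3306]), array([0.1233, 0.121 ]), 8.9) (array([ 0.5325, -0.3363]), array([0.1255, 0.1232]), 8.9)
handle [ 0.53033884 -0.33123227  0.168     ] in side [[357.44795837 142.06642479]]
[ 0.53095942 -0.32825654] 95.63684947377955 0.11488202265531089
0.1
```

Emit:
drive_tool([
  [[0,0,-10,-0.12],[0,0,-20,-0.24],[0,0,-30,-0.36],[0,0,-40,-0.48],[0,0,-40,-0.6]],
], jaw=60)

```text
t: 0.52
tcp_pos: [0.1631, -0.6043, 0.2731]
tool_rot: [0.907, 0.421, -0.001, 0.001]
force: [-0.5, 0.4, 0.6]
finger_gap: 0.701
gripper_force: 0.0
```

Emit:
drive_tool([
  [[0,0,0,-0.12],[0,0,0,-0.24],[0,0,0,-0.36],[0,0,0,-0.48],[0,0,0,-0.6]],
])

```text
t: 0.93
tcp_pos: [0.1629, -0.6029, 0.2707]
tool_rot: [0.742, 0.67, 0.0, -0.001]
force: [0.9, -0.4, 0.1]
finger_gap: 0.704
gripper_force: 0.0
```

Emit:
drive_tool([
  [[0,0,0,-0.1],[0,0,0,-0.2],[0,0,0,-0.262],[0,0,0,-0.262]],
])

```text
t: 1.27
tcp_pos: [0.1629, -0.603, 0.2707]
tool_rot: [0.65, 0.76, 0.0, -0.0]
force: [0.2, -0.2, 0.5]
finger_gap: 0.702
gripper_force: 0.0
```

Emit:
drive_tool([
  [[17,33,0,0],[34,66,0,0],[52,100,0,0],[70,134,0,0],[88,168,0,0]],
])

```text
t: 1.68
tcp_pos: [0.3164, -0.4891, 0.271]
tool_rot: [0.651, 0.759, 0.0, -0.0]
force: [0.3, -0.5, -0.3]
finger_gap: 0.704
gripper_force: 0.0
```

Emit:
drive_tool([
  [[18,34,0,0],[36,68,0,0],[54,102,0,0],[71,136,0,0],[88,168,0,0]],
])

```text
t: 2.1
tcp_pos: [0.4692, -0.376, 0.2711]
tool_rot: [0.651, 0.759, 0.0, -0.0]
force: [1.0, -1.0, -0.4]
finger_gap: 0.701
gripper_force: 0.0
```

Emit:
drive_tool([
  [[15,29,5,0],[27,52,15,0],[36,69,25,0],[36,69,35,0],[36,69,35,0]],
])

```text
t: 2.52
tcp_pos: [0.5296, -0.3295, 0.2336]
tool_rot: [0.65, 0.76, -0.0, -0.003]
force: [-0.7, 0.1, -0.5]
finger_gap: 0.703
gripper_force: 0.0
```

Run:
```python
from h import *
s=manip.sense();print(s['tcp_pos'],R.from_quat(s['tool_rot']).as_euler('xyz',degrees=True))
a=cv2.imread('pics/side0.png')[125:205,320:400]
b=snap('side')[125:205,320:400,::-1]; 
cv2.imwrite('pics/above.png',cv2.resize(np.hstack([a,b]),None,fx=5,fy=5,interpolation=2))
```

```text
[ 0.52963726 -0.32953738  0.23357546] [-179.77866685   -0.2224461    98.94282349]
```

View pics/above.png

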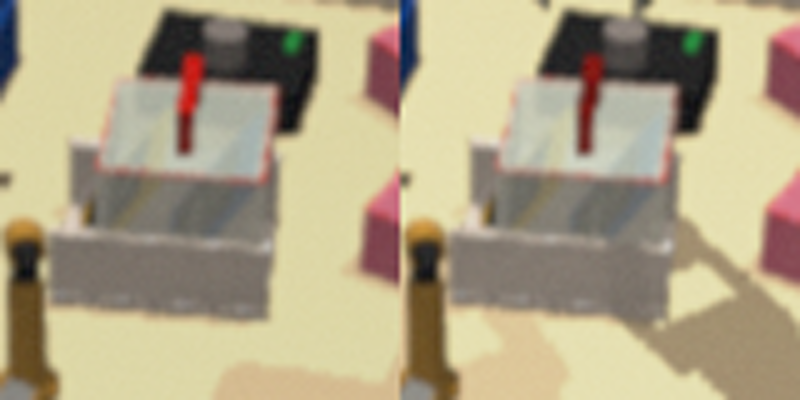

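The open fingertips (crop (545,0) and (640,0)) straddle the red handle, so I descend and grip.

Emit:
drive_tool([
  [[-1,1,25,0],[-1,1,50,0],[-1,1,70,0],[-1,1,82,0],[-1,1,87,0]],
])

```text
t: 2.98
tcp_pos: [0.5299, -0.3327, 0.1477]
tool_rot: [0.651, 0.759, -0.0, -0.002]
force: [0.1, -0.3, -0.1]
finger_gap: 0.699
gripper_force: 0.0
```

Emit:
drive_tool([
  [[0,0,0,0],[0,0,0,0],[0,0,0,0],[0,0,0,0],[0,0,0,0]],
], jaw=0, force=50)

```text
t: 3.4
tcp_pos: [0.5318, -0.3329, 0.1506]
tool_rot: [0.65, 0.76, -0.0, 0.001]
force: [0.1, -1.5, 2.3]
finger_gap: 0.149
gripper_force: 53.7
```

Emit:
drive_tool([
  [[0,0,0,0],[0,0,-2,0],[0,0,-5,0],[0,0,-9,0],[0,0,-14,0]],
])

```text
t: 3.82
tcp_pos: [0.5313, -0.3317, 0.163]
tool_rot: [0.65, 0.76, 0.0, -0.001]
force: [0.1, 0.1, -2.6]
finger_gap: 0.149
gripper_force: 53.1
```

Emit:
drive_tool([
  [[0,0,-8,0],[0,0,-18,0],[0,0,-30,0],[0,0,-42,0],[0,0,-54,0]],
])

```text
t: 4.23
tcp_pos: [0.5317, -0.3323, 0.2188]
tool_rot: [0.65, 0.76, 0.0, 0.0]
force: [0.3, -1.5, -2.2]
finger_gap: 0.149
gripper_force: 53.1
```

Emit:
drive_tool([
  [[0,0,-14,0],[0,0,-30,0],[0,0,-48,0],[0,0,-66,0],[0,0,-84,0]],
])

```text
t: 4.65
tcp_pos: [0.5315, -0.332, 0.3032]
tool_rot: [0.65, 0.76, 0.0, 0.0]
force: [-1.0, 0.4, -1.4]
finger_gap: 0.15
gripper_force: 53.1
```

Emit:
drive_tool([
  [[0,0,-6,0],[0,0,-8,0],[0,0,-8,0]],
])

```text
t: 4.9
tcp_pos: [0.5315, -0.3321, 0.3098]
tool_rot: [0.65, 0.76, 0.0, 0.0]
force: [-0.6, -0.1, -2.6]
finger_gap: 0.146
gripper_force: 53.1
```

Run:
```python
from h import *
s=manip.sense();print(s['tcp_pos'],s['force'])
b=snap('side')[60:215,290:420,::-1]; t=snap('top','top1.png')[140:245,340:450,::-1]
f=lambda i:cv2.resize(i,(395,int(i.shape[0]*395/i.shape[1])),interpolation=2)
A,B=f(b),f(t);B=np.vstack([B,np.zeros((A.shape[0]-B.shape[0],395,3),np.uint8)])
cv2.imwrite('pics/lifted.png',np.hstack([A,B]));print(A.shape)
```

```text
[ 0.53149821 -0.33211591  0.30982238] [-0.60383392 -0.12565441 -2.59601433]
(470, 395, 3)
```

View pics/lifted.png

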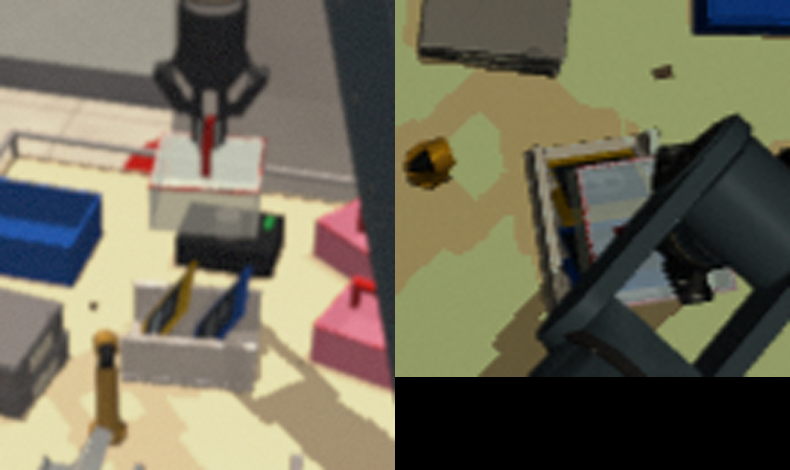

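Left half: the hood is level in the gripper (205,180). The rack shows the yellow panel at (168,305) in the +x slot and the blue one at (228,305) still in place. Carrying the hood over to the mat.

Emit:
drive_tool([
  [[12,2,0,0],[33,5,0,0],[62,10,0,0],[96,15,0,0],[130,20,0,0]],
])

```text
t: 5.42
tcp_pos: [0.5304, -0.1986, 0.308]
tool_rot: [0.651, 0.759, 0.0, -0.001]
force: [0.2, 0.1, -1.0]
finger_gap: 0.15
gripper_force: 53.1
```

Emit:
drive_tool([
  [[35,5,0,0],[70,11,0,0],[105,16,0,0],[140,22,0,0],[175,27,0,0]],
])

```text
t: 5.83
tcp_pos: [0.5297, -0.021, 0.3084]
tool_rot: [0.65, 0.76, -0.0, -0.001]
force: [0.3, 0.4, -2.3]
finger_gap: 0.152
gripper_force: 53.1
```

Emit:
drive_tool([
  [[35,5,0,0],[70,11,0,0],[105,16,0,0],[140,22,0,0],[175,27,0,0]],
])

```text
t: 6.25
tcp_pos: [0.5291, 0.1559, 0.3084]
tool_rot: [0.65, 0.76, -0.001, -0.001]
force: [0.1, 0.0, -1.6]
finger_gap: 0.151
gripper_force: 53.1
```

Emit:
drive_tool([
  [[34,5,0,0],[66,10,0,0],[95,15,0,0],[120,19,0,0],[140,22,0,0]],
])

```text
t: 6.67
tcp_pos: [0.5289, 0.2979, 0.3081]
tool_rot: [0.65, 0.76, -0.001, -0.001]
force: [0.4, -0.1, -2.4]
finger_gap: 0.148
gripper_force: 53.1
```

Emit:
drive_tool([
  [[16,3,0,0],[27,4,0,0],[34,5,0,0],[37,6,0,0],[37,6,0,0]],
])

```text
t: 7.08
tcp_pos: [0.5306, 0.3328, 0.3089]
tool_rot: [0.65, 0.76, -0.0, -0.0]
force: [-0.9, 0.1, -2.2]
finger_gap: 0.148
gripper_force: 53.1
```

Run:
```python
from h import *
s=manip.sense();print(s['tcp_pos'],s['force'],R.from_quat(s['tool_rot']).as_euler('xyz',degrees=True))
```

```text
[0.53059659 0.33281672 0.30889865] [-0.87315988  0.14825059 -2.20606442] [-1.79957116e+02  1.90267627e-02  9.89059134e+01]
```

Emit:
drive_tool([
  [[0,0,10,0],[0,0,28,0],[0,0,50,0],[0,0,75,0],[0,0,100,0]],
])

```text
t: 7.5
tcp_pos: [0.5311, 0.3313, 0.2082]
tool_rot: [0.651, 0.759, 0.0, 0.0]
force: [0.0, 0.1, -2.2]
finger_gap: 0.148
gripper_force: 53.1
```

Emit:
drive_tool([
  [[0,0,25,0],[0,0,50,0],[0,0,75,0],[0,0,95,0],[0,0,108,0]],
])

```text
t: 7.92
tcp_pos: [0.5296, 0.3307, 0.0983]
tool_rot: [0.651, 0.759, -0.002, -0.001]
force: [-0.3, -0.2, -1.9]
finger_gap: 0.148
gripper_force: 53.1
```

Emit:
drive_tool([
  [[0,0,3,0],[0,0,6,0],[0,0,9,0],[0,0,11,0],[0,0,12,0]],
])

```text
t: 8.33
tcp_pos: [0.5315, 0.3327, 0.09]
tool_rot: [0.65, 0.76, 0.001, 0.0]
force: [-0.9, -0.6, -2.1]
finger_gap: 0.151
gripper_force: 53.1
```

Emit:
drive_tool([
  [[0,0,1,0],[0,0,2,0],[0,0,3,0],[0,0,3,0]],
])

```text
t: 8.67
tcp_pos: [0.5309, 0.3327, 0.0864]
tool_rot: [0.65, 0.76, 0.0, 0.0]
force: [1.0, 0.2, -1.6]
finger_gap: 0.148
gripper_force: 53.1
```

Emit:
drive_tool([
  [[0,0,1,0],[0,0,2,0],[0,0,2,0]],
])

```text
t: 8.92
tcp_pos: [0.5308, 0.3326, 0.0841]
tool_rot: [0.65, 0.76, -0.0, -0.0]
force: [0.1, -0.3, -2.6]
finger_gap: 0.148
gripper_force: 53.1
```

Emit:
drive_tool([
  [[0,0,1,0],[0,0,2,0],[0,0,2,0]],
])

```text
t: 9.17
tcp_pos: [0.5308, 0.3327, 0.0827]
tool_rot: [0.65, 0.76, -0.0, -0.0]
force: [-0.9, -0.8, 1.0]
finger_gap: 0.148
gripper_force: 53.6
```

Emit:
drive_tool([
  [[0,0,0,0],[0,0,0,0],[0,0,0,0],[0,0,0,0]],
], jaw=50)

```text
t: 9.5
tcp_pos: [0.5312, 0.3327, 0.0824]
tool_rot: [0.65, 0.76, 0.0, 0.0]
force: [0.0, 0.3, -0.4]
finger_gap: 0.581
gripper_force: 0.0
```

Emit:
drive_tool([
  [[0,0,-10,0],[0,0,-30,0],[0,0,-60,0],[0,0,-100,0],[0,0,-140,0]],
])

```text
t: 9.92
tcp_pos: [0.5302, 0.3323, 0.2236]
tool_rot: [0.65, 0.76, -0.001, -0.0]
force: [0.9, 0.0, -0.3]
finger_gap: 0.587
gripper_force: 0.0
```

Emit:
drive_tool([
  [[-35,-5,-30,0],[-70,-10,-50,0],[-105,-16,-60,0],[-140,-22,-60,0],[-175,-27,-60,0]],
])

```text
t: 10.33
tcp_pos: [0.5314, 0.1542, 0.2847]
tool_rot: [0.65, 0.76, 0.001, 0.001]
force: [-0.1, 0.0, -0.2]
finger_gap: 0.587
gripper_force: 0.0
```

Run:
```python
from h import *
s=manip.sense();print(s['t'],s['tcp_pos'])
T=snap('top','top2.png');S=snap('side','side2.png')
for n,im in(('top',T),('side',S)):
    r,g,b=[im[...,i].astype(int) for i in range(3)]
    m=(r>110)&(g<60)&(b<60);k,l,st,ce=cv2.connectedComponentsWithStats(m.astype(np.uint8))
    for i in range(1,k):
        p=onz(n,ce[i],.096)
        if st[i,4]>10 and abs(p[0]-.53)<.12 and abs(p[1]-.33)<.15: print(n,st[i],ce[i],p.round(4))
# full rack-region yellow/blue masks
for n,im,bx in(('side',S,(320,120,385,200)),('top',T,(375,165,430,235))):
    hsv=cv2.cvtColor(im,cv2.COLOR_RGB2HSV)
    x0,y0,x1,y1=bx;c=hsv[y0:y1,x0:x1]
    print(n,cv2.inRange(c,(15,150,60),(35,255,255)).sum()//255)
A=np.hstack([cv2.resize(S[120:200,320:385,::-1],(390,480),interpolation=2),cv2.resize(T[165:245,370:435,::-1],(390,480),interpolation=2)])
cv2.imwrite('pics/panels.png',A)
```

```text
10.3333 [0.53142874 0.15421194 0.28470832]
top [198 201  17   6  62] [206.0483871  203.43548387] [0.5296 0.3418 0.096 ]
side [292 286   8  27  95] [295.46315789 298.57894737] [0.5287 0.3405 0.096 ]
side 85
top 217
```

View pics/panels.png

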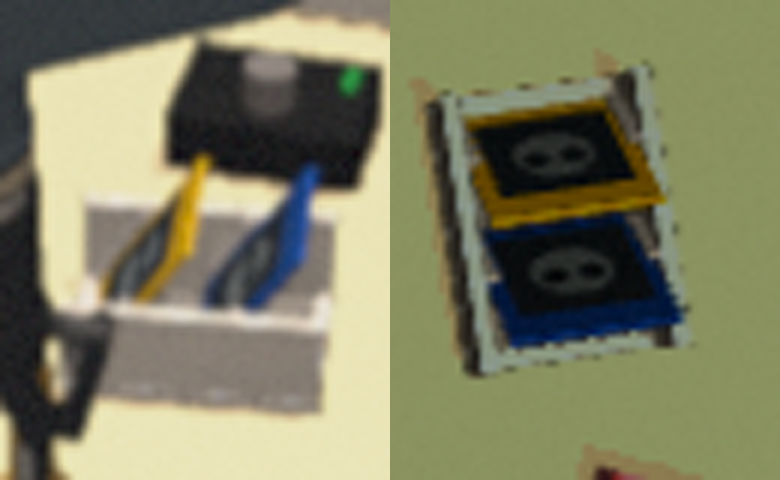

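Left half: the yellow panel's top edge runs (200,155)–(185,245), in the +x slot. Right half: its lower picture edge runs (490,228)–(665,200), with the blue panel below it. The hood stands on the mat with its handle at y≈0.334. Next I measure the yellow top edge precisely.

Run:
```python
from h import *
yaw=np.radians(8.9);e=np.array([np.cos(yaw),np.sin(yaw)]);f=np.array([-e[1],e[0]]);o=np.array([.5305,-.331])
im=cv2.imread('pics/top2.png')
hsv=cv2.cvtColor(im,cv2.COLOR_BGR2HSV);m=cv2.inRange(hsv,(15,170,60),(32,255,255));m[:165]=0;m[240:]=0;m[:,:375]=0;m[:,430:]=0
ys,xs=np.nonzero(m);print(xs.min(),xs.max(),ys.min(),ys.max(),im[202,395],im[180,395])
L=[];U=[]
for x in range(388,415):
    c=np.nonzero(m[:,x])[0]
    if len(c)>1: L.append((x,c.max()+.5)); U.append((x,c.min()-.5))
L=np.array(L);U=np.array(U)
def rep(q,z,t):
    P=np.array([onz('top',p,z)[:2] for p in q]);k=np.polyfit(P[:,1],P[:,0],1)
    print(t,'line angle',np.degrees(-np.arctan(k[0])),'rack x',np.median((P-o)@e).round(4))
rep(L,.114,'top edge -x corner');rep(U,.015,'foot')
r=[(385.8,203),(416.3,198.3)]
for p in r: P=onz('top',p,.114);print((P[:2]-o)@e,(P[:2]-o)@f)
S=cv2.imread('pics/side2.png')
hs=cv2.cvtColor(S,cv2.COLOR_BGR2HSV);ms=cv2.inRange(hs,(15,150,90),(30,255,255));ms[:130]=0;ms[185:]=0;ms[:,:330]=0;ms[:,380:]=0
print('side rows:',[(int(y),np.nonzero(ms[y])[0][[0,-1]].tolist()) for y in range(140,176) if ms[y].any()])
for xr in (.005,.015,.025):  # predicted top edge ends in side for rack-x of the edge's upper corner
    P=[np.r_[o+e*xr+f*s,.117] for s in(-.05,.05)];print(xr,proj('side',P).round(1).tolist(), proj('top',P).round(1).tolist())
```

```text
383 415 182 202 [34 28 29] [124 147 137]
top edge -x corner line angle 8.88930822837765 rack x 0.015
foot line angle -17.023788260950244 rack x 0.083
0.014578917628648153 0.05426766772145763
0.015340183401647837 -0.05125260225652123
side rows: [(146, [353, 354]), (147, [352, 354]), (148, [352, 354]), (149, [352, 353]), (150, [351, 353]), (151, [350, 353]), (152, [350, 352]), (153, [350, 352]), (154, [349, 352]), (155, [349, 352]), (156, [349, 352]), (157, [349, 352]), (158, [349, 352]), (159, [348, 351]), (160, [348, 351]), (161, [348, 351]), (162, [348, 351]), (163, [347, 349]), (164, [347, 349]), (165, [346, 348]), (166, [345, 347]), (167, [344, 346]), (168, [344, 345]), (169, [343, 344])]
0.005 [[357.0, 145.7], [354.3, 161.4]] [[416.6, 201.3], [387.6, 205.6]]
0.015 [[354.4, 145.5], [351.6, 161.2]] [[416.1, 198.4], [387.2, 202.7]]
0.025 [[351.8, 145.4], [348.9, 161.0]] [[415.7, 195.5], [386.7, 199.8]]
```

Both views agree: the top edge's -x corner is at rack x = 0.015 m, z 0.114, so it leans about 31°. The grip centre goes at rack x = 0.023, with the TCP at about (0.553, -0.327, 0.099).

Emit:
drive_tool([
  [[-20,-2,0,0],[-55,-6,0,0],[-93,-10,0,0],[-131,-14,0,0],[-169,-19,0,0]],
])

```text
t: 10.85
tcp_pos: [0.5387, -0.0149, 0.283]
tool_rot: [0.65, 0.76, 0.0, 0.0]
force: [2.1, 0.4, -0.4]
finger_gap: 0.588
gripper_force: 0.0
```

Emit:
drive_tool([
  [[-38,-4,0,0],[-76,-8,0,0],[-114,-13,0,0],[-152,-17,0,0],[-190,-21,0,0]],
])

```text
t: 11.27
tcp_pos: [0.5474, -0.2063, 0.2829]
tool_rot: [0.65, 0.76, 0.0, 0.0]
force: [0.2, -0.3, 0.4]
finger_gap: 0.585
gripper_force: 0.0
```

Emit:
drive_tool([
  [[-38,-4,0,0],[-73,-8,10,0],[-100,-11,25,0],[-118,-13,40,0],[-120,-13,55,0]],
])

```text
t: 11.68
tcp_pos: [0.5536, -0.3298, 0.2271]
tool_rot: [0.651, 0.759, -0.0, 0.002]
force: [0.4, 0.4, 0.5]
finger_gap: 0.58
gripper_force: 0.0
```

Emit:
drive_tool([
  [[0,0,15,0],[0,0,30,0],[0,0,45,0],[0,0,55,0],[0,0,55,0]],
])

```text
t: 12.1
tcp_pos: [0.552, -0.3243, 0.17]
tool_rot: [0.65, 0.76, 0.0, -0.002]
force: [-0.7, 0.0, 0.3]
finger_gap: 0.582
gripper_force: 0.0
```

Emit:
drive_tool([
  [[0,0,20,0],[0,0,40,0],[0,0,58,0],[0,0,68,0],[0,0,71,0]],
])

```text
t: 12.52
tcp_pos: [0.5525, -0.3251, 0.1002]
tool_rot: [0.65, 0.76, 0.0, -0.001]
force: [-0.8, 1.2, -0.6]
finger_gap: 0.583
gripper_force: 0.0
```

Emit:
drive_tool([
  [[0,0,0,0],[0,0,0,0]],
])

```text
t: 12.68
tcp_pos: [0.5536, -0.3263, 0.1024]
tool_rot: [0.65, 0.76, 0.0, 0.001]
force: [0.9, 0.4, 1.3]
finger_gap: 0.587
gripper_force: 0.0
```

Emit:
drive_tool([
  [[0,0,2,0],[0,0,2,0],[0,0,2,0],[0,0,2,0],[0,0,2,0]],
], jaw=0, force=25)

```text
t: 13.1
tcp_pos: [0.5535, -0.3262, 0.1003]
tool_rot: [0.65, 0.76, 0.0, 0.001]
force: [0.1, 0.5, 3.5]
finger_gap: 0.145
gripper_force: 22.3
```

Emit:
drive_tool([
  [[0,0,0,0],[0,0,0,0],[0,0,0,0]],
])

```text
t: 13.35
tcp_pos: [0.5531, -0.3262, 0.1]
tool_rot: [0.65, 0.76, -0.0, 0.001]
force: [-0.3, -0.6, 5.0]
finger_gap: 0.143
gripper_force: 24.3
```

Emit:
drive_tool([
  [[0,-1,-2,0],[0,-3,-5,0],[0,-5,-8,0],[0,-8,-13,0],[0,-10,-17,0]],
])

```text
t: 13.77
tcp_pos: [0.5448, -0.3274, 0.1163]
tool_rot: [0.651, 0.759, 0.001, 0.002]
force: [5.5, 0.5, -1.9]
finger_gap: 0.13
gripper_force: 22.7
```

```bash
cat > yl.py <<'E'
from h import *
s=manip.sense();print(s['t'],s['tcp_pos'].round(4) if hasattr(s['tcp_pos'],'round') else s['tcp_pos'])
S=snap('side');hs=cv2.cvtColor(S,cv2.COLOR_RGB2HSV)
def rows(lo,hi,nm):
    ms=cv2.inRange(hs,lo,hi);ms[:90]=0;ms[185:]=0;ms[:,:325]=0;ms[:,385:]=0
    print(nm,[(int(y),*np.nonzero(ms[y])[0][[0,-1]].tolist()) for y in range(90,185,3) if ms[y].any()])
rows((15,150,90),(30,255,255),'Y');rows((105,150,60),(125,255,255),'B')
E
python3 yl.py
```

```text
13.7667 [ 0.5448 -0.3274  0.1163]
Y [(144, 354, 354), (147, 352, 354), (150, 353, 354), (153, 352, 354), (156, 351, 353), (159, 350, 352), (162, 348, 350), (165, 340, 347), (168, 343, 345), (171, 325, 327), (183, 325, 327)]
B [(150, 370, 371), (153, 369, 370), (156, 367, 370), (159, 367, 370), (162, 367, 369), (165, 366, 367), (168, 363, 364)]
```

```bash
cat >> yl.py <<'E'
yaw=np.radians(8.9);e=np.array([np.cos(yaw),np.sin(yaw)]);f=np.array([-e[1],e[0]]);o=np.array([.5305,-.331])
T=snap('top');ht=cv2.cvtColor(T,cv2.COLOR_RGB2HSV);m=cv2.inRange(ht,(15,170,60),(32,255,255));m[:150]=0;m[240:]=0;m[:,:375]=0;m[:,430:]=0
print('T',[(x,*np.nonzero(m[:,x])[0][[0,-1]].tolist()) for x in range(378,425,2) if m[:,x].any()])
for a in(0,10,20,40,60):
    P=[np.r_[o+e*(.015-.515*a/1e3)+f*s,.114+.857*a/1e3] for s in(-.05,.05)];print(a,proj('side',P).round(1).tolist(), proj('top',P).round(1).tolist())
E
python3 yl.py
```

```text
13.8167 [ 0.5445 -0.3276  0.1171]
Y [(147, 352, 354), (150, 353, 354), (153, 352, 353), (156, 351, 353), (159, 350, 352), (162, 348, 350), (165, 340, 347), (168, 343, 345), (171, 325, 327), (183, 325, 327)]
B [(150, 370, 371), (153, 369, 370), (156, 368, 370), (159, 367, 370), (162, 366, 369), (165, 366, 367), (168, 363, 364)]
T [(384, 188, 195), (386, 187, 199), (388, 187, 199), (390, 187, 187), (392, 186, 187), (394, 186, 186), (396, 186, 186)]
0 [[354.4, 146.2], [351.6, 161.8]] [[416.0, 198.5], [387.0, 202.7]]
10 [[355.8, 144.4], [353.0, 160.0]] [[416.7, 199.8], [387.6, 204.1]]
20 [[357.2, 142.6], [354.5, 158.2]] [[417.5, 201.3], [388.3, 205.5]]
40 [[360.1, 139.0], [357.4, 154.6]] [[419.1, 204.1], [389.6, 208.5]]
60 [[362.9, 135.4], [360.4, 150.9]] [[420.7, 207.0], [390.9, 211.4]]
```

Run:
```python
from h import *
S=snap('side');T=snap('top')
A=np.hstack([cv2.resize(S[115:190,325:390,::-1],(390,450),interpolation=2),cv2.resize(T[165:240,370:435,::-1],(390,450),interpolation=2)])
cv2.imwrite('pics/pull.png',A)
```

```text
(no output)
```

View pics/pull.png

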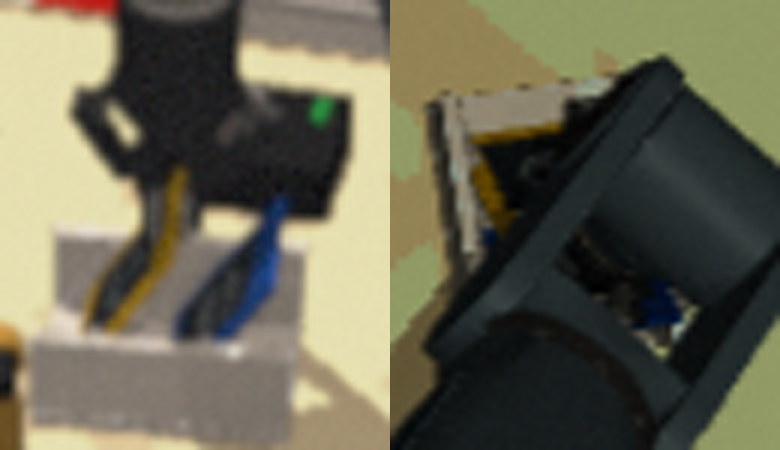

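The panel has moved up with the fingers: its near top corner went from row 162 to about 157, and blue is unchanged. I continue pulling along the slope.

Emit:
drive_tool([
  [[0,-2,-4,0],[0,-4,-8,0],[0,-6,-12,0],[0,-8,-16,0],[0,-10,-20,0]],
])

```text
t: 14.43
tcp_pos: [0.5331, -0.3286, 0.1358]
tool_rot: [0.65, 0.76, 0.0, -0.0]
force: [4.3, 0.9, -1.3]
finger_gap: 0.128
gripper_force: 24.7
```

```bash
python3 yl.py|sed -n '1,4p'
```

```text
14.4333 [ 0.5331 -0.3286  0.1358]
Y [(141, 357, 358), (144, 356, 357), (147, 356, 357), (150, 355, 357), (153, 354, 355), (156, 353, 354), (159, 350, 352), (162, 343, 350), (165, 345, 347), (168, 343, 345), (171, 325, 327), (183, 325, 327)]
B [(150, 370, 371), (153, 369, 370), (156, 367, 370), (159, 367, 370), (162, 366, 369), (165, 366, 367), (168, 363, 364)]
T [(384, 193, 195), (386, 190, 200), (388, 190, 204), (390, 190, 190), (392, 190, 190), (394, 189, 190), (396, 189, 189), (398, 189, 189)]
```

Emit:
drive_tool([
  [[0,-2,-4,0],[0,-4,-8,0],[0,-6,-12,0],[0,-8,-16,0],[0,-9,-20,0]],
])

```text
t: 14.95
tcp_pos: [0.5234, -0.3303, 0.1566]
tool_rot: [0.65, 0.76, -0.0, -0.001]
force: [3.0, -0.1, -0.3]
finger_gap: 0.135
gripper_force: 22.1
```

```bash
python3 yl.py|sed -n '1,4p'
```

```text
14.95 [ 0.5234 -0.3303  0.1566]
Y [(138, 359, 360), (141, 359, 360), (144, 358, 360), (147, 357, 360), (150, 357, 358), (153, 355, 356), (156, 352, 354), (159, 350, 352), (162, 348, 350), (165, 345, 347), (168, 344, 345), (171, 325, 327), (183, 325, 327)]
B [(150, 370, 372), (153, 369, 370), (156, 368, 370), (159, 367, 370), (162, 366, 369), (165, 366, 367), (168, 363, 364)]
T []
```

Emit:
drive_tool([
  [[0,-1,-4,0],[0,6,-10,0],[0,16,-17,0],[0,28,-24,0],[0,40,-32,0]],
])

```text
t: 15.47
tcp_pos: [0.5628, -0.3237, 0.1882]
tool_rot: [0.65, 0.76, -0.001, -0.002]
force: [0.7, -0.6, -1.7]
finger_gap: 0.063
gripper_force: 24.4
```

Emit:
drive_tool([
  [[0,12,-10,0],[0,22,-22,0],[0,26,-36,0],[0,26,-48,0],[0,26,-60,0]],
])

```text
t: 15.88
tcp_pos: [0.5887, -0.3197, 0.2487]
tool_rot: [0.65, 0.76, -0.001, -0.001]
force: [0.2, -0.0, -1.8]
finger_gap: 0.058
gripper_force: 24.5
```

Emit:
drive_tool([
  [[0,0,-14,0],[0,0,-30,0],[0,0,-46,0],[0,0,-55,0],[0,0,-55,0]],
])

```text
t: 16.3
tcp_pos: [0.5897, -0.321, 0.3063]
tool_rot: [0.65, 0.76, -0.0, 0.002]
force: [0.5, 0.6, -1.4]
finger_gap: 0.059
gripper_force: 24.5
```

```bash
python3 yl.py|sed -n '1,4p'
python3 - <<'E'
from h import *
S=snap('side')
cv2.imwrite('pics/out.png',cv2.resize(S[50:190,300:400,::-1],(430,600),interpolation=2))
E
```

```text
16.3 [ 0.5897 -0.321   0.3063]
Y [(108, 340, 341), (111, 339, 341), (114, 339, 340), (117, 339, 340), (120, 340, 340), (123, 340, 340), (126, 340, 340), (132, 340, 340), (135, 339, 339), (138, 339, 339), (171, 325, 327), (183, 325, 327)]
B [(147, 371, 371), (150, 369, 372), (153, 369, 370), (156, 367, 370), (159, 367, 370), (162, 367, 369), (165, 366, 367), (168, 363, 364)]
T []
```

View pics/out.png

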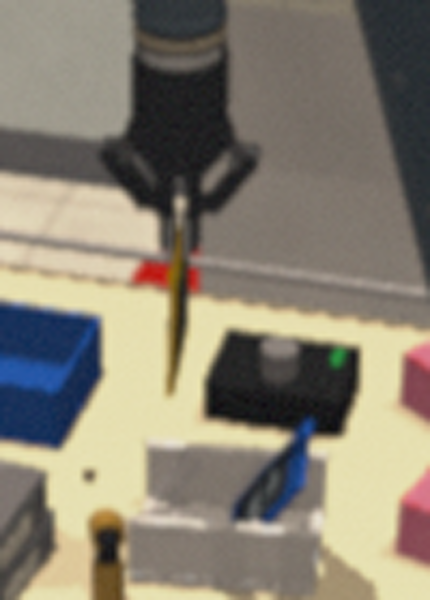

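The panel hangs upright, edge-on, in the gripper (crop (175,300)), and blue is still in its slot (275,475). Now I measure the foot height and check the viewer pose in the side view.

Run:
```python
from h import *
v=np.array([.5735,-.008]);yw=np.radians(6.2);e=np.array([np.cos(yw),np.sin(yw)]);f=np.array([-e[1],e[0]])
for nm,x,y,zs in(('L',75,60,(0,20)),('R',-75,60,(0,20)),('BR',-75,-60,(0,20)),('lip +y',60,60,(40,)),('lip -y',60,-60,(40,)),('face top +y',0,60,(97,)),('face top -y',0,-60,(97,))):
    for z in zs:
        P=np.r_[v+e*x/1e3+f*y/1e3,z/1e3];print(nm,z,proj('side',[P]).round(1)[0],proj('top',[P]).round(1)[0])
yw=np.radians(8.9);f=np.array([-np.sin(yw),np.cos(yw)])
t=np.array([.5897,-.321])
for z in(.195,.205,.215): print(z,proj('side',[np.r_[t+f*.05,z],np.r_[t-f*.05,z]]).round(1).tolist())
S=snap('side');D=S[100:150,330:350].astype(int)
# darkness/yellow contrast against table along panel's near edge
for y in range(134,148): print(y,[tuple(S[y,x]) for x in (338,339,340,341)])
im=cv2.imread('pics/side0.png');
d=np.abs(im.astype(int)-im[262,345].astype(int)).sum(2)
```

```text
L 0 [294.8 242.3] [289.3 174.3]
L 20 [294.4 238.2] [289.1 173.8]
R 0 [338.7 248.2] [293.3 215.3]
R 20 [338.7 244. ] [293.1 215.2]
BR 0 [344.7 223.2] [326.1 212. ]
BR 20 [344.8 219. ] [326.3 211.9]
lip +y 40 [298.4 234.5] [289.3 177.5]
lip -y 40 [306.6 210.2] [322.8 174.2]
face top +y 97 [315.5 224.5] [290.3 193.4]
face top -y 97 [323. 200.] [325. 190.]
0.195 [[339.3, 142.7], [342.8, 127.4]]
0.205 [[339.3, 140.4], [342.8, 125.1]]
0.215 [[339.3, 138.0], [342.8, 122.8]]
134 [(np.uint8(215), np.uint8(199), np.uint8(146)), (np.uint8(158), np.uint8(137), np.uint8(85)), (np.uint8(104), np.uint8(84), np.uint8(37)), (np.uint8(121), np.uint8(111), np.uint8(78))]
135 [(np.uint8(215), np.uint8(200), np.uint8(145)), (np.uint8(158), np.uint8(139), np.uint8(86)), (np.uint8(105), np.uint8(87), np.uint8(39)), (np.uint8(136), np.uint8(126), np.uint8(88))]
136 [(np.uint8(214), np.uint8(200), np.uint8(146)), (np.uint8(155), np.uint8(136), np.uint8(83)), (np.uint8(113), np.uint8(92), np.uint8(44)), (np.uint8(155), np.uint8(141), np.uint8(97))]
137 [(np.uint8(214), np.uint8(199), np.uint8(145)), (np.uint8
[... 1352 characters left out ...]
uint8(222), np.uint8(174)), (np.uint8(230), np.uint8(223), np.uint8(176)), (np.uint8(230), np.uint8(223), np.uint8(175))]
145 [(np.uint8(229), np.uint8(224), np.uint8(176)), (np.uint8(230), np.uint8(223), np.uint8(176)), (np.uint8(230), np.uint8(224), np.uint8(177)), (np.uint8(231), np.uint8(224), np.uint8(178))]
146 [(np.uint8(231), np.uint8(223), np.uint8(178)), (np.uint8(231), np.uint8(224), np.uint8(178)), (np.uint8(230), np.uint8(223), np.uint8(176)), (np.uint8(230), np.uint8(223), np.uint8(176))]
147 [(np.uint8(230), np.uint8(223), np.uint8(177)), (np.uint8(231), np.uint8(224), np.uint8(177)), (np.uint8(229), np.uint8(223), np.uint8(176)), (np.uint8(230), np.uint8(223), np.uint8(178))]
```

Emit:
drive_tool([
  [[10,2,0,0],[27,6,0,0],[51,12,0,0],[78,18,0,0],[106,24,0,0]],
])

```text
t: 16.92
tcp_pos: [0.5963, -0.2091, 0.3025]
tool_rot: [0.65, 0.76, 0.0, -0.001]
force: [0.4, 0.7, -1.4]
finger_gap: 0.058
gripper_force: 24.4
```

Emit:
drive_tool([
  [[28,6,0,0],[56,13,0,0],[84,19,0,0],[112,25,0,0],[138,31,0,0]],
])

```text
t: 17.33
tcp_pos: [0.605, -0.0668, 0.3029]
tool_rot: [0.65, 0.76, 0.0, -0.001]
force: [-0.0, -0.3, -1.6]
finger_gap: 0.059
gripper_force: 24.4
```

Emit:
drive_tool([
  [[23,5,0,0.01],[42,10,0,0.02],[56,13,0,0.03],[64,15,0,0.04],[66,15,0,0.046]],
])

```text
t: 17.75
tcp_pos: [0.6099, -0.0002, 0.303]
tool_rot: [0.667, 0.745, 0.0, -0.001]
force: [-0.4, -0.3, -1.6]
finger_gap: 0.058
gripper_force: 24.5
```

Emit:
drive_tool([
  [[0,0,10,0],[0,0,28,0],[0,0,50,0],[0,0,70,0],[0,0,85,0]],
])

```text
t: 18.17
tcp_pos: [0.6093, -0.004, 0.2156]
tool_rot: [0.668, 0.744, -0.001, -0.001]
force: [0.0, -0.1, -1.5]
finger_gap: 0.062
gripper_force: 24.4
```

Emit:
drive_tool([
  [[0,0,10,0],[0,0,20,0],[0,0,28,0],[0,0,33,0],[0,0,33,0]],
])

```text
t: 18.58
tcp_pos: [0.6102, -0.0032, 0.1843]
tool_rot: [0.668, 0.744, -0.0, -0.001]
force: [-0.1, 0.2, -1.7]
finger_gap: 0.057
gripper_force: 24.4
```

```bash
cat > vw.py <<'E'
from h import *
s=manip.sense();t=np.array(s['tcp_pos']);print(s['t'],t.round(4),R.from_quat(s['tool_rot']).as_euler('xyz',degrees=True).round(2))
v=np.array([.5735,-.008]);yw=np.radians(6.2);e=np.array([np.cos(yw),np.sin(yw)]);f=np.array([-e[1],e[0]])
print('viewer frame x,y mm',((t[:2]-v)@e*1e3).round(1),((t[:2]-v)@f*1e3).round(1))
S=snap('side','s_.png');T=snap('top','t_.png')
for n,im,bx in(('side',S,(285,150,350,250)),('top',T,(275,150,345,225))):
    x0,y0,x1,y1=bx;h=cv2.cvtColor(im,cv2.COLOR_RGB2HSV);m=cv2.inRange(h,(15,140,60),(32,255,255));
    k=np.zeros_like(m);k[y0:y1,x0:x1]=m[y0:y1,x0:x1]
    n_,l,st,c=cv2.connectedComponentsWithStats(k);print(n,[(st[i].tolist(),c[i].round(1).tolist()) for i in range(1,n_) if st[i,4]>8])
E
python3 vw.py
```

```text
18.5833 [ 0.6102 -0.0032  0.1843] [-1.7991e+02 -2.0000e-02  9.6230e+01]
viewer frame x,y mm 37.0 0.8
side [([322, 181, 9, 25, 122], [325.6, 193.0]), ([304, 189, 4, 36, 88], [305.3, 207.0])]
top []
```

Run:
```python
from h import *
v=np.array([.5735,-.008]);yw=np.radians(6.2);e=np.array([np.cos(yw),np.sin(yw)]);f=np.array([-e[1],e[0]])
g=lambda x,y,z:np.r_[v+e*x/1e3+f*y/1e3,z/1e3]
for z in(65,75,85,195):print(z,proj('side',[g(37,50.8,z),g(37,-49,z)]).round(1).tolist())
S=cv2.imread('pics/s_.png');h=cv2.cvtColor(S,cv2.COLOR_BGR2HSV);m=cv2.inRange(h,(15,140,60),(32,255,255))
print([(y,np.nonzero(m[y,295:315])[0][[0,-1]]+295) for y in range(186,228,3) if m[y,295:315].any()])
print([S[y,304:308].tolist() for y in range(220,232)])
```

```text
65 [[305.4, 228.1], [312.1, 207.8]]
75 [[305.3, 225.9], [311.9, 205.6]]
85 [[305.1, 223.7], [311.8, 203.5]]
195 [[303.3, 198.2], [310.4, 178.2]]
[(189, array([306, 306])), (192, array([306, 307])), (195, array([305, 307])), (198, array([304, 306])), (201, array([304, 305])), (204, array([304, 306])), (207, array([305, 306])), (210, array([305, 306])), (213, array([305, 306])), (216, array([305, 306])), (219, array([304, 306])), (222, array([304, 306]))]
[[[42, 111, 133], [28, 112, 139], [24, 87, 112], [58, 83, 98]], [[49, 109, 131], [30, 113, 141], [31, 93, 118], [67, 87, 99]], [[52, 100, 122], [29, 106, 136], [47, 97, 120], [76, 91, 99]], [[51, 97, 115], [29, 102, 129], [52, 91, 111], [83, 93, 98]], [[59, 93, 108], [49, 97, 120], [66, 92, 105], [87, 94, 96]], [[70, 87, 94], [66, 91, 101], [80, 93, 99], [92, 98, 100]], [[77, 81, 85], [78, 85, 86], [84, 88, 88], [88, 89, 92]], [[78, 81, 82], [77, 78, 79], [80, 85, 85], [83, 84, 87]], [[80, 83, 84], [79, 80, 81], [78, 80, 81], [79, 81, 83]], [[95, 97, 102], [85, 89, 92], [81, 86, 85], [79, 83, 85]], [[120, 126, 128], [114, 119, 120], [95, 100, 102], [85, 90, 91]], [[130, 136, 138], [127, 134, 137], [111, 115, 119], [97, 103, 106]]]
```

Emit:
drive_tool([
  [[0,0,10,0],[0,0,22,0],[0,0,32,0],[0,0,37,0],[0,0,38,0]],
])

```text
t: 19.1
tcp_pos: [0.6098, -0.0029, 0.1459]
tool_rot: [0.668, 0.745, -0.001, -0.001]
force: [-0.1, 0.1, -1.6]
finger_gap: 0.063
gripper_force: 24.4
```

Emit:
drive_tool([
  [[0,0,1,0],[0,0,2,0],[0,0,3,0],[0,0,3,0]],
])

```text
t: 19.43
tcp_pos: [0.611, -0.0031, 0.1446]
tool_rot: [0.668, 0.745, 0.0, 0.0]
force: [-0.3, 0.4, -1.3]
finger_gap: 0.061
gripper_force: 24.4
```

Emit:
drive_tool([
  [[0,0,1,0],[0,0,2,0],[0,0,2,0]],
])

```text
t: 19.68
tcp_pos: [0.6106, -0.003, 0.1423]
tool_rot: [0.668, 0.745, -0.0, -0.0]
force: [-0.6, 0.8, -1.6]
finger_gap: 0.059
gripper_force: 24.4
```

Emit:
drive_tool([
  [[0,0,1,0],[0,0,2,0],[0,0,2,0]],
])

```text
t: 19.93
tcp_pos: [0.6105, -0.003, 0.1401]
tool_rot: [0.668, 0.745, -0.0, -0.0]
force: [-1.2, 0.5, -1.7]
finger_gap: 0.06
gripper_force: 24.4
```

Emit:
drive_tool([
  [[0,0,1,0],[0,0,1,0],[0,0,1,0]],
])

```text
t: 20.18
tcp_pos: [0.6107, -0.003, 0.1393]
tool_rot: [0.668, 0.745, -0.0, -0.0]
force: [-0.7, -0.3, -2.0]
finger_gap: 0.062
gripper_force: 24.5
```

Emit:
drive_tool([
  [[0,0,1,0],[0,0,1,0],[0,0,1,0]],
])

```text
t: 20.43
tcp_pos: [0.6111, -0.0028, 0.139]
tool_rot: [0.668, 0.745, 0.0, 0.0]
force: [-0.9, 1.7, 3.0]
finger_gap: 0.056
gripper_force: 25.1
```

Contact with the ledge (+3 N). I loosen a little, lower around the top edge, and walk the top back.

Emit:
drive_tool([
  [[0,0,0,0],[0,0,0,0],[0,0,0,0]],
], jaw=13)

```text
t: 20.68
tcp_pos: [0.6106, -0.0032, 0.1381]
tool_rot: [0.668, 0.745, -0.0, -0.0]
force: [-0.9, 0.2, -0.7]
finger_gap: 0.154
gripper_force: 0.0
```

Emit:
drive_tool([
  [[0,-1,2,0],[0,-2,4,0],[0,-4,6,0],[0,-6,7,0],[0,-8,8,0]],
])

```text
t: 21.1
tcp_pos: [0.6022, -0.0039, 0.1299]
tool_rot: [0.668, 0.745, -0.0, -0.0]
force: [-0.1, 0.5, 0.2]
finger_gap: 0.15
gripper_force: 0.0
```

```bash
python3 vw.py
python3 - <<'E'
from h import *
S=cv2.imread('pics/s_.png');h=cv2.cvtColor(S,cv2.COLOR_BGR2HSV);m=cv2.inRange(h,(15,140,60),(32,255,255))
print([(y,np.nonzero(m[y,295:322])[0][[0,-1]]+295) for y in range(186,245,3) if m[y,295:322].any()])
E
```

```text
21.1 [ 0.6022 -0.0039  0.1299] [-1.7995e+02 -1.0000e-02  9.6240e+01]
viewer frame x,y mm 29.0 1.0
side [([320, 169, 8, 7, 30], [323.4, 171.8]), ([322, 189, 9, 17, 74], [326.1, 197.5]), ([305, 200, 6, 34, 74], [307.6, 215.7])]
top [([343, 181, 2, 10, 13], [343.5, 185.4])]
[(201, array([309, 320])), (204, array([308, 310])), (207, array([308, 310])), (210, array([308, 309])), (213, array([307, 308])), (216, array([307, 308])), (219, array([307, 308])), (222, array([306, 308])), (225, array([306, 307])), (228, array([305, 307])), (231, array([306, 306]))]
```

Emit:
drive_tool([
  [[0,-4,0,0],[0,-9,0,0],[0,-14,1,0],[0,-19,2,0],[0,-24,2,0]],
], jaw=17)

```text
t: 21.62
tcp_pos: [0.5779, -0.0065, 0.1281]
tool_rot: [0.668, 0.745, -0.0, -0.0]
force: [0.7, 0.3, -0.4]
finger_gap: 0.196
gripper_force: 0.1
```

Emit:
drive_tool([
  [[0,-4,0,0],[0,-8,0,0],[0,-12,0,0],[0,-14,0,0],[0,-14,0,0]],
])

```text
t: 22.03
tcp_pos: [0.5645, -0.0081, 0.1284]
tool_rot: [0.668, 0.745, -0.0, -0.0]
force: [-0.7, 0.8, -0.8]
finger_gap: 0.199
gripper_force: 0.0
```

```bash
cat > ln.py <<'E'
from h import *
S=cv2.imread('pics/s_.png');h=cv2.cvtColor(S,cv2.COLOR_BGR2HSV);m=cv2.inRange(h,(15,140,60),(32,255,255))
print([(y,np.nonzero(m[y,295:340])[0][[0,-1]]+295) for y in range(186,245,3) if m[y,295:340].any()])
v=np.array([.5735,-.008]);yw=np.radians(6.2);e=np.array([np.cos(yw),np.sin(yw)]);f=np.array([-e[1],e[0]])
g=lambda x,y,z:np.r_[v+e*x/1e3+f*y/1e3,z/1e3]
print('expected near edge bottom/top',proj('side',[g(35,50,31),g(35-50.7,50,140)]).round(1).tolist())
E
python3 vw.py;python3 ln.py
```

```text
22.0333 [ 0.5645 -0.0081  0.1284] [-1.7999e+02 -1.0000e-02  9.6230e+01]
viewer frame x,y mm -8.9 0.9
side [([306, 194, 19, 40, 111], [316.4, 213.7]), ([328, 198, 3, 7, 13], [329.3, 201.2])]
top []
[(195, array([323, 323])), (198, array([322, 329])), (201, array([321, 330])), (204, array([320, 329])), (207, array([319, 321])), (210, array([318, 320])), (213, array([317, 320])), (216, array([315, 317])), (219, array([313, 316])), (222, array([311, 313])), (225, array([309, 311])), (228, array([308, 309])), (231, array([307, 308]))]
expected near edge bottom/top [[306.6, 235.3], [320.6, 213.1]]
```

Emit:
drive_tool([
  [[0,-3,0,0],[0,-5,0,0],[0,-7,0,0],[0,-7,0,0]],
], jaw=20)

```text
t: 22.47
tcp_pos: [0.5575, -0.0088, 0.1282]
tool_rot: [0.668, 0.745, -0.0, -0.0]
force: [-1.3, 0.4, -0.7]
finger_gap: 0.233
gripper_force: 0.0
```

```bash
python3 vw.py;python3 ln.py
```

```text
22.4667 [ 0.5575 -0.0088  0.1282] [-1.7996e+02 -1.0000e-02  9.6250e+01]
viewer frame x,y mm -16.0 1.0
side [([305, 191, 22, 42, 158], [318.1, 209.8])]
top [([343, 181, 2, 10, 13], [343.5, 185.4])]
[(192, array([322, 325])), (195, array([322, 326])), (198, array([321, 326])), (201, array([321, 325])), (204, array([321, 323])), (207, array([320, 322])), (210, array([318, 321])), (213, array([317, 321])), (216, array([316, 318])), (219, array([313, 316])), (222, array([311, 313])), (225, array([308, 311])), (228, array([306, 308])), (231, array([305, 306]))]
expected near edge bottom/top [[306.6, 235.3], [320.6, 213.1]]
```

Emit:
drive_tool([
  [[0,2,0,0],[0,4,0,0],[0,5,0,0],[0,5,0,0]],
], jaw=36)

```text
t: 22.9
tcp_pos: [0.5635, -0.0083, 0.1283]
tool_rot: [0.667, 0.745, 0.0, 0.0]
force: [-0.3, -0.0, -0.3]
finger_gap: 0.423
gripper_force: 0.0
```

```bash
python3 vw.py;python3 ln.py
```

```text
22.9 [ 0.5635 -0.0083  0.1283] [1.7997e+02 1.0000e-02 9.6250e+01]
viewer frame x,y mm -10.0 0.8
side [([305, 191, 23, 42, 152], [317.9, 210.7])]
top []
[(192, array([323, 324])), (195, array([323, 326])), (198, array([322, 326])), (201, array([320, 325])), (204, array([320, 323])), (207, array([319, 322])), (210, array([319, 321])), (213, array([318, 320])), (216, array([315, 318])), (219, array([313, 316])), (222, array([311, 313])), (225, array([308, 311])), (228, array([306, 308])), (231, array([305, 306]))]
expected near edge bottom/top [[306.6, 235.3], [320.6, 213.1]]
```

Emit:
drive_tool([
  [[0,0,-5,0],[0,0,-12,0],[0,0,-25,0],[0,0,-50,0],[0,0,-80,0]],
])

```text
t: 23.42
tcp_pos: [0.5616, -0.008, 0.2082]
tool_rot: [0.668, 0.745, -0.001, -0.002]
force: [-0.0, -0.1, 0.2]
finger_gap: 0.423
gripper_force: 0.0
```

Emit:
drive_tool([
  [[0,20,-20,0],[0,50,-40,0],[0,85,-40,0],[0,110,-40,0],[0,110,-40,0]],
], jaw=0)

```text
t: 23.83
tcp_pos: [0.6773, 0.0038, 0.2498]
tool_rot: [0.667, 0.745, 0.002, 0.003]
force: [0.3, -0.0, 0.7]
finger_gap: 0.003
gripper_force: 0.0
```

```bash
python3 vw.py;python3 ln.py;python3 - <<'E'
from h import *
S=cv2.imread('pics/s_.png');T=cv2.imread('pics/t_.png')
cv2.imwrite('pics/fin.png',np.hstack([cv2.resize(S[180:245,290:350],(390,422),interpolation=2),cv2.resize(T[165:230,280:340],(390,422),interpolation=2)]))
E
```

```text
23.8333 [0.6773 0.0038 0.2498] [1.7957e+02 8.0000e-02 9.6280e+01]
viewer frame x,y mm 104.5 0.5
side [([321, 169, 7, 6, 24], [324.1, 171.5]), ([305, 181, 26, 52, 248], [320.8, 203.9])]
top [([299, 180, 7, 2, 10], [302.6, 180.7]), ([316, 180, 7, 16, 56], [319.3, 189.3]), ([343, 181, 2, 10, 13], [343.5, 185.4])]
[(186, array([323, 327])), (189, array([323, 327])), (192, array([323, 327])), (195, array([323, 327])), (198, array([322, 328])), (201, array([321, 330])), (204, array([320, 329])), (207, array([319, 323])), (210, array([319, 322])), (213, array([318, 320])), (216, array([316, 318])), (219, array([314, 316])), (222, array([311, 313])), (225, array([307, 311])), (228, array([306, 308])), (231, array([305, 306]))]
expected near edge bottom/top [[306.6, 235.3], [320.6, 213.1]]
```

View pics/fin.png

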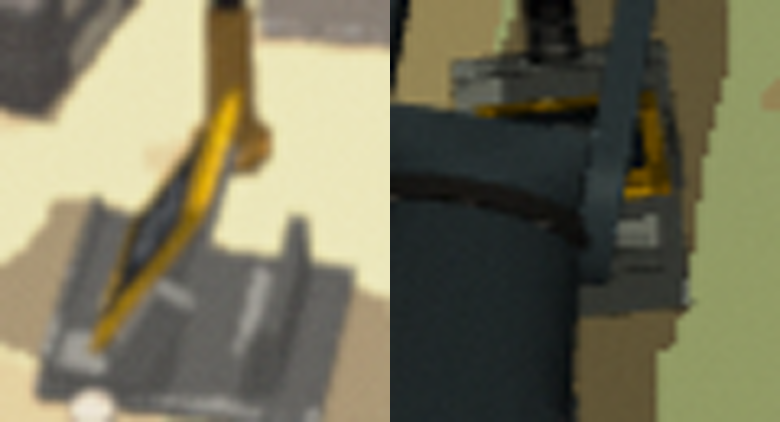

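Left half: the panel stands with its foot at crop (95,345) and top corner at (195,225), leaning on the face. Right half: the arm partly hides it. I work out the lean angle and foot position from the edge line.

```bash
cat > an.py <<'E'
from h import *
v=np.array([.5735,-.008]);yw=np.radians(6.2);e=np.array([np.cos(yw),np.sin(yw)]);f=np.array([-e[1],e[0]])
S=cv2.imread('pics/s_.png');h=cv2.cvtColor(S,cv2.COLOR_BGR2HSV);m=cv2.inRange(h,(12,110,50),(34,255,255))
L=[]
for y in range(215,234):
    c=np.nonzero(m[y,300:325])[0]
    if not len(c): continue
    uv=(300+c[-1]+.5,y);o,d=ray('side',uv);n=np.r_[f,0]
    t=(.0505-(o-np.r_[v,0])@n)/(d@n);P=o+t*d
    L.append(((P[:2]-v)@e*1e3,P[2]*1e3))
L=np.array(L);k=np.polyfit(L[:,1],L[:,0],1);print(L[::3].round(1).tolist());print('lean',np.degrees(np.arctan(-k[0])),'x at z=30',np.polyval(k,30),'x at 95',np.polyval(k,95))
T=cv2.imread('pics/t_.png')
for n,q in(('side',[(338.5,246.7),(295.7,240.8)]),):
    for p in q: P=onz(n,p,.005)[:2];print((P-v)@e*1e3,(P-v)@f*1e3)
E
python3 an.py
```

```text
[[-12.0, 131.8], [-5.1, 117.5], [2.0, 103.0], [12.4, 87.7], [19.7, 72.8], [30.5, 57.1], [38.0, 41.7]]
lean 29.60381281401677 x at z=30 44.7535215358993 x at 95 7.822660694911967
-74.04708867618076 58.2028465670289
72.08533754496678 57.31909119756749
```

The lean is 29.6° and the foot is about 7 mm too far forward. I push it back low on the front face with the shut fingers, with the tool turned 90° so the knuckles clear the panel's top.

Emit:
drive_tool([
  [[0,0,0,0.12],[0,0,0,0.24],[0,0,0,0.36],[0,0,0,0.48],[0,0,0,0.6]],
], jaw=0)

```text
t: 24.35
tcp_pos: [0.6703, 0.0037, 0.2484]
tool_rot: [0.859, 0.511, -0.001, -0.001]
force: [0.6, 0.3, 0.8]
finger_gap: -0.004
gripper_force: 0.0
```

Emit:
drive_tool([
  [[0,0,0,0.12],[0,0,0,0.24],[0,0,0,0.36],[0,0,0,0.48],[0,0,0,0.6]],
])

```text
t: 24.77
tcp_pos: [0.6703, 0.0037, 0.2484]
tool_rot: [0.972, 0.235, -0.001, -0.0]
force: [-0.0, 0.1, -0.7]
finger_gap: -0.003
gripper_force: 0.0
```

Emit:
drive_tool([
  [[0,0,0,0.12],[0,0,0,0.24],[0,0,0,0.36],[0,0,0,0.371],[0,0,0,0.371]],
])

```text
t: 25.18
tcp_pos: [0.671, 0.0037, 0.2485]
tool_rot: [0.998, 0.055, -0.001, -0.0]
force: [-0.0, 0.9, 0.4]
finger_gap: 0.002
gripper_force: 0.0
```

```bash
python3 vw.py|head -2; python3 an.py|sed -n 2p
```

```text
25.1833 [0.671  0.0037 0.2485] [-1.7998e+02  7.0000e-02  6.3600e+00]
viewer frame x,y mm 98.2 1.1
lean 29.786128678974787 x at z=30 44.83935402244443 x at 95 7.634398086614539
```

Emit:
drive_tool([
  [[-8,1,20,0],[-18,1,50,0],[-24,1,85,0],[-24,1,120,0],[-24,1,150,0]],
])

```text
t: 25.7
tcp_pos: [0.6472, 0.0002, 0.0967]
tool_rot: [0.998, 0.055, -0.001, -0.0]
force: [-0.0, -0.3, 0.5]
finger_gap: -0.0
gripper_force: 0.0
```

Emit:
drive_tool([
  [[0,0,20,0],[0,0,35,0],[0,0,45,0],[0,0,50,0],[0,0,50,0]],
])

```text
t: 26.12
tcp_pos: [0.6481, 0.0002, 0.0475]
tool_rot: [0.999, 0.055, -0.001, -0.0]
force: [-0.2, 0.0, 0.7]
finger_gap: 0.002
gripper_force: 0.0
```

Emit:
drive_tool([
  [[-5,0,0,0],[-9,0,0,0],[-12,0,0,0],[-14,0,0,0],[-14,0,0,0]],
])

```text
t: 26.53
tcp_pos: [0.6342, -0.0015, 0.0491]
tool_rot: [0.999, 0.054, 0.0, 0.0]
force: [-0.2, -0.2, 0.5]
finger_gap: -0.0
gripper_force: 0.0
```

Emit:
drive_tool([
  [[-2,0,1,0],[-4,0,1,0],[-6,0,1,0],[-8,0,1,0],[-8,0,1,0]],
])

```text
t: 26.95
tcp_pos: [0.6261, -0.0023, 0.0472]
tool_rot: [0.999, 0.054, -0.0, -0.0]
force: [-0.1, 0.1, -0.2]
finger_gap: -0.001
gripper_force: 0.0
```

```bash
python3 vw.py|head -2; python3 an.py|sed -n 2p
```

```text
26.95 [ 0.6261 -0.0023  0.0472] [-1.7999e+02  5.0000e-02  6.2300e+00]
viewer frame x,y mm 52.9 0.0
lean 29.786128678974787 x at z=30 44.83935402244443 x at 95 7.634398086614539
```

Emit:
drive_tool([
  [[-1,0,0,0],[-2,0,0,0],[-3,0,0,0],[-4,0,0,0],[-4,0,0,0]],
])

```text
t: 27.47
tcp_pos: [0.6224, -0.0027, 0.0473]
tool_rot: [0.999, 0.054, -0.0, -0.0]
force: [0.6, -0.1, -0.4]
finger_gap: 0.003
gripper_force: 0.0
```

```bash
python3 vw.py|head -2; python3 an.py|sed -n 2p
```

```text
27.4667 [ 0.6224 -0.0027  0.0473] [-1.7999e+02  2.0000e-02  6.2300e+00]
viewer frame x,y mm 49.2 -0.0
lean 29.60381281401677 x at z=30 44.7535215358993 x at 95 7.822660694911967
```

Emit:
drive_tool([
  [[-1,0,0,0],[-2,0,0,0],[-3,0,0,0],[-3,0,0,0]],
])

```text
t: 27.9
tcp_pos: [0.6205, -0.0032, 0.0476]
tool_rot: [0.999, 0.054, 0.001, 0.0]
force: [1.7, 0.6, 0.5]
finger_gap: -0.002
gripper_force: 0.9
```

```bash
python3 vw.py|head -2; python3 an.py|sed -n 2p
```

```text
27.9 [ 0.6205 -0.0032  0.0476] [ 1.7997e+02 -1.1000e-01  6.2300e+00]
viewer frame x,y mm 47.3 -0.3
lean 28.728837382636886 x at z=30 43.43638969636195 x at 95 7.807396525152377
```

Emit:
drive_tool([
  [[-1,0,0,0],[-2,0,0,0],[-2,0,0,0]],
])

```text
t: 28.25
tcp_pos: [0.6183, -0.0034, 0.0476]
tool_rot: [0.999, 0.054, 0.001, 0.0]
force: [3.1, -0.4, 0.4]
finger_gap: -0.001
gripper_force: 1.5
```

```bash
python3 vw.py|head -2; python3 an.py|sed -n 2p
```

```text
28.25 [ 0.6183 -0.0034  0.0476] [ 1.7998e+02 -8.0000e-02  6.2300e+00]
viewer frame x,y mm 45.0 -0.3
lean 26.93929381554266 x at z=30 40.485008413474915 x at 95 7.452555906410424
```

Emit:
drive_tool([
  [[-1,0,0,0],[-2,0,0,0],[-2,0,0,0]],
])

```text
t: 28.6
tcp_pos: [0.6171, -0.0035, 0.0477]
tool_rot: [0.999, 0.054, 0.002, 0.0]
force: [4.8, 0.7, 0.8]
finger_gap: -0.001
gripper_force: 2.5
```

```bash
python3 vw.py|head -2; python3 an.py|sed -n 2p
```

```text
28.6 [ 0.6171 -0.0035  0.0477] [179.97  -0.2    6.22]
viewer frame x,y mm 43.9 -0.3
lean 25.393909853502528 x at z=30 38.382237067561014 x at 95 7.526434247843881
```

One more small push, then I retreat and check that it stays.

Emit:
drive_tool([
  [[-1,0,0,0],[-1,0,0,0],[-1,0,0,0]],
])

```text
t: 28.95
tcp_pos: [0.6171, -0.0036, 0.0478]
tool_rot: [0.999, 0.054, 0.003, 0.0]
force: [6.5, 1.7, 0.2]
finger_gap: -0.0
gripper_force: 2.9
```

Emit:
drive_tool([
  [[2,0,0,0],[6,0,0,0],[12,0,0,0],[22,0,0,0],[32,0,0,0]],
])

```text
t: 29.37
tcp_pos: [0.645, 0.0002, 0.0465]
tool_rot: [0.999, 0.054, -0.002, -0.0]
force: [0.7, -0.2, 0.1]
finger_gap: -0.003
gripper_force: 0.0
```

Emit:
drive_tool([
  [[3,0,-20,0],[6,0,-50,0],[10,0,-90,0],[20,0,-130,0],[30,0,-170,0]],
])

```text
t: 29.78
tcp_pos: [0.6746, 0.0035, 0.2177]
tool_rot: [0.999, 0.054, -0.003, -0.001]
force: [1.1, -0.3, -0.3]
finger_gap: 0.001
gripper_force: 0.0
```

```bash
python3 vw.py; python3 an.py|sed -n 2p
```

```text
29.7833 [0.6746 0.0035 0.2177] [-179.92    0.33    6.23]
viewer frame x,y mm 101.7 0.5
side [([321, 169, 7, 6, 24], [324.1, 171.5]), ([306, 181, 25, 53, 226], [321.3, 202.6])]
top [([316, 181, 7, 14, 49], [319.2, 188.7])]
lean 25.393909853502528 x at z=30 38.382237067561014 x at 95 7.526434247843881
```

Emit:
drive_tool([
  [[0,10,-30,0],[0,40,-60,0],[0,75,-80,0],[0,110,-80,0],[0,145,-80,0]],
])

```text
t: 30.3
tcp_pos: [0.6919, -0.1419, 0.2985]
tool_rot: [0.998, 0.055, 0.0, 0.0]
force: [0.4, -0.8, -0.3]
finger_gap: 0.004
gripper_force: 0.0
```

Emit:
drive_tool([
  [[-10,35,0,0],[-25,70,0,0],[-40,100,0,0],[-50,120,0,0],[-50,130,0,0]],
])

```text
t: 30.72
tcp_pos: [0.6535, -0.2788, 0.2956]
tool_rot: [0.999, 0.052, -0.003, -0.001]
force: [0.1, 0.3, 0.6]
finger_gap: 0.003
gripper_force: 0.0
```

```bash
python3 vw.py|sed -n '1p;4p'; python3 an.py|sed -n 2p
python3 - <<'E'
from h import *
v=np.array([.5735,-.008]);yw=np.radians(6.2);e=np.array([np.cos(yw),np.sin(yw)]);f=np.array([-e[1],e[0]])
T=cv2.imread('pics/t_.png');h=cv2.cvtColor(T,cv2.COLOR_BGR2HSV);m=cv2.inRange(h,(15,140,60),(32,255,255));m[:165]=0;m[225:]=0;m[:,:280]=0;m[:,338:]=0
L=[];
for x in range(280,338):
    c=np.nonzero(m[:,x])[0]
    if len(c): L.append((x,c.min(),c.max()))
print(L[0],L[len(L)//2],L[-1])
W=[]
for x,a,b in L:
    P=onz('top',(x,b+.5),.139)[:2]-v; W.append((P@e*1e3,P@f*1e3))
W=np.array(W);print('top edge y range',W[:,1].min()-1.8,W[:,1].max()+1.8,'x',np.median(W[:,0]),'angle in viewer frame',np.degrees(np.polyfit(W[4:-4,1],W[4:-4,0],1)[0]))
# hood & blue
im=cv2.cvtColor(T,cv2.COLOR_BGR2RGB).astype(int);r,g,b=im[...,0],im[...,1],im[...,2]
k,l,st,ce=cv2.connectedComponentsWithStats(((r>110)&(g<60)&(b<60)).astype(np.uint8))
for i in range(1,k):
    p=onz('top',ce[i],.1)
    if st[i,4]>10 and abs(p[1]-.33)<.12: print('handle',p.round(4),st[i])
y,x=np.nonzero((r-np.maximum(g,b)>35)[170:240,180:245]);P=np.array([onz('top',(a+180,b_+170),.06)[:2] for a,b_ in zip(x,y)],np.float32);print('hood',cv2.minAreaRect(P))
E
```

```text
30.7167 [ 0.6535 -0.2788  0.2956] [-179.89    0.29    5.99]
top [([293, 180, 31, 17, 202], [307.1, 190.0]), ([342, 181, 3, 10, 15], [343.3, 185.1])]
lean 25.393909853502528 x at z=30 38.382237067561014 x at 95 7.526434247843881
(293, np.int64(183), np.int64(196)) (308, np.int64(181), np.int64(195)) (323, np.int64(193), np.int64(193))
top edge y range -52.405933969446394 52.61389030151354 x -14.603011609493844 angle in viewer frame -0.3009442256635917
handle [0.5303 0.3349 0.1   ] [198 200  21   7  78]
hood ((0.5296894311904907, 0.33506661653518677), (0.12407322227954865, 0.11813247203826904), 8.750870704650879)
```

```bash
python3 -c "
from station import manip
print(manip.sign_off())"
```

```text
the job is handed in; nothing more can be done
None
```

I handed the job in at 30.8 s of the 61 s allowed: the hood stands upright about 2 mm from the mat's centre, and the yellow panel leans at about 25° on the viewer ledge, centred and square, after I pushed its foot back about 7 mm when it slid forward. The blue panel was still in its slot after the pull, and I saw no contact with the other things.

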